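Shim the rocking proof-viewing stand

TASK

The proof-viewing stand rocks because the foot under its red knob is too short, so it leans to that corner. Push the orange wedge along the table, thin end first, under that short foot until the stand stands level and no longer rocks, with its weight on the wedge; then draw your hand clear. Only push the wedge: never lift it off the table, do not touch the stand or shove it out of place, and leave the tray, jar, ink roller and wood offcut where they are.

Things in the scene. Friction and masses are not known exactly. Their poses are not given: they have to be found in the camera images.
- stand: Viewing stand, loose, about 2.4 kg, 252 mm high: grey base plate 190 (x) x 140 (y) x 20 mm, underside 28 mm up. Origin: midway between the four feet (at x = +-85, y = +-70 mm), level with the good feet's tips; z upright. Short foot at +x, +y. At first it leans 0.06 rad that way; level = z vertical. Friction holds it against a gentle push.
- short_foot (a point): Lowest point of the short foot, a steel stud 16 mm in diameter with a domed end. It hangs about 6 mm over the table while the stand leans and 13 mm over it when the stand is level (the other three feet down). Driving the wedge in under it takes about 5 to 15 N along the table.
- red_knob (a point): Centre of the top of the red knob (24 mm wide), straight above the short foot, 58 mm above the table when level, on a round lug 34 mm wide. The other three corners have black knobs. A black lamp supply 75 x 36 mm, top 80 mm up, stands on the plate at x = 30, y = 49 mm of the stand.
- head (a point): Bottom centre of the stand's white lens head, 60 mm wide, 160 to 252 mm above the table, at x = 20, y = 8 mm of the stand, held by an arm from a steel column 20 mm wide at x = -65, y = -35 mm.
- bumper (a point): Tip of a small rubber bumper 12 mm wide under the plate's edge at x = 0, y = 64 mm of the stand. The leaning stand rests on it and two good feet; it hangs 2 to 3 mm above the table when level. Keep the wedge clear of it by coming from the stand's +y side.
- wedge: Orange plastic wedge, loose, about 70 g, 90 x 60 mm, flat underside. Its top slopes evenly from 3 mm high at the thin end (x = +45 mm) to 21 mm at the upright heel face (x = -45 mm). Origin: centre of the underside, z up. The top is 13 mm high at x = -5 mm: with the short foot over that place the stand is about level. It stays where it is left.
- tray: Green plastic tray 150 x 200 x 30 mm, loose bystander. Origin: centre of its underside.
- jar: Closed green ink jar, 56 mm in diameter, 75 mm high, loose bystander. Origin: centre of its underside.
- brayer: Ink roller lying on the table: black roller 90 mm long, 36 mm in diameter, wooden handle out to x = -125 mm, loose bystander. Origin: on the table under the middle of the roller.
- offcut: Wood offcut 70 x 45 x 30 mm, loose bystander. Origin: centre of its underside.
Not all that is in view belongs to the job. Several things look just like the wedge: the one meant starts nearest to the robot's base.

How it is judged:
By the outcome, as a careful person would: the job done as asked, in the order asked, and still so for the second after the job is handed in, with the robot touching nothing.
It also fails if it takes over 67 s, if anything falls off the work surface, if the arm or the gripper's body presses on something with over 40 N, if the wrist force passes 120 N, or if a joint passes its speed limit or range.

ROBOT

A 7-joint arm with a two-finger parallel gripper is mounted at the origin on the work surface. World frame = base frame: x ahead of the robot, y to its left, z up, the work surface at z = 0. Lengths are in m, angles in rad, forces in N, time in s.
With the tool pointing down it reaches from about 0.425 to 1.025 m from the base axis. Payload 9.4 kg.
Tool frame: the origin (TCP) lies midway between the tips of the shut fingers; the grasp point (between the pads) lies 19 mm behind it (env.pinch_z is the distance from the TCP to the grasp point, in m); z points along the fingers, y is the direction in which the jaws open and shut (so a half turn about z gives the same grasp; the last joint's range is limited). The gripper opens to 93 mm and grips with 3 to 60 N. Pads are 15 mm wide; open, the fingers measure 128 mm over their backs; the gripper's body (75 mm by 188 mm) begins 65 mm behind the grasp point.
Start: joints at [-1.332, 0.599, -0.003, 1.599, 0.002, 0.943, -0.08], TCP at [0.225, 0.689, 0.219] pointing down, gripper open.
Joint ranges: [-2.57, 2.57], [-0.35, 1.97], [-1.29, 1.29], [0.11, 2.56], [-1.05, 4.19], [0.11, 1.86], [-2.63, 2.63]. Speed limits (rad/s): [2.22, 2.22, 3.01, 3.01, 3.14, 3.14, 3.14].

INTERFACE

Orientations are given as a 3x3 rotation matrix whose columns are the frame's x, y, z axes.
In Python, from bench import env gives the robot as it stands.
- The arm moves only by the tool arm_command, never from a script. Its argument "commands" is a list of rows, each a list of 7 numbers: the turn, a rotation vector about the tool's x, y, z in degrees, then the shift along the tool's x, y, z in m, then the opening, from -1 (shut) to 1 (fully open). In form: [[wx, wy, wz, x, y, z, jaw], ...]. A call has 1 to 20 rows; each row is the pose to reach, as a shift and turn from the pose commanded when the call began, along the tool's axes at that moment; what a row does not reach only later rows make up. A row lasts 1/8 s, in which the tool goes at most 62.5 mm and 10.7 degrees, less where a joint would pass 70% of its speed; a pose out of reach is approached as far as the arm can. A call with a gripper value outside its range is refused whole. The fingers move at their own pace and stop on an object; the grip force is fixed at half the most. Time passes only in rows, so rows that repeat a pose let the fingers close. It gives the time, the measured TCP pose, the force and the opening at its end, in the units of the state.
- env.get_obs(): the state, without advancing time (a new reading comes with each control period).
- env.read_camera(name): name is "side" or "top"; returns a dict with "img" (420x560x3 uint8, blue, green, red), "depth" (420x560 float32, m along the optical axis (not along the pixel's ray), 0 where there is no reading), "fx", "fy", "cx", "cy" (pixels), "dist_coeffs" ([k1, k2, p1, p2, k3] as OpenCV has them; the pictures are not rectified), "extrinsics" (4x4, takes a point from camera to world coordinates). Camera axes: x right, y down, z forward; pixel columns grow to the right and rows downward; lengths in m; the calibration is good to about 2 mm. A picture is of the moment at which its call begins.
- env.hand_in(): hands the job in, once; it reports no verdict.
The state is a dict: "t": time; "q": joint angles; "joint_velocities": joint speeds; "effort": joint torques, N m; "tool_pos": TCP position; "ee_rot": TCP orientation; "contact_force": force on the tool from outside, world axes, zero at the start; "ft_torque": the same for the moment, N m; "width": finger opening in m.
Only numpy, scipy, OpenCV 4.12 (cv2) and the standard library are available. Lean on these libraries where they do the work, as an engineer would, in place of code of your own. Each camera call takes 0.05 s, during which the arm holds its last target. There are 200 camera calls.

## Working session

There is one attempt and no reset: what is moved stays moved. The work goes in short steps, Python scripts to look and compute and a tool call to move; the robot and the scene stay as the last step left them, time stands still between calls to the robot, and variables do not carry over. Pictures are saved under pics/ and viewed, about 8 in all and at most 12, crops included, and the job is handed in when it is done.

Besides the shell and the picture viewer there is one more tool, called as a command line: name --pt "numbers of a row" for each row, then --argument value for the rest. arm_command: Moves the arm, as the interface text tells. Its arguments: {"type":"object","properties":{"commands":{"type":"array"}},"required":["commands"]}

```bash
mkdir -p pics; cat > h.py <<'E'
import numpy as np, cv2
from bench import env
def cam(n):
    c=env.read_camera(n); c["K"]=np.array([[c["fx"],0,c["cx"]],[0,c["fy"],c["cy"]],[0,0,1.]]); c["E"]=np.array(c["extrinsics"]); c["D"]=np.array(c["dist_coeffs"],float); return c
def plane(c,uv,z):
    p=cv2.undistortPoints(np.array(uv,float).reshape(-1,1,2),c["K"],c["D"]).reshape(-1,2)
    d=np.c_[p,np.ones(len(p))]@c["E"][:3,:3].T; o=c["E"][:3,3]
    return o+d*((z-o[2])/d[:,2])[:,None]
def dep(c):
    h,w=c["depth"].shape; v,u=np.mgrid[:h,:w]
    p=cv2.undistortPoints(np.stack([u,v],-1).reshape(-1,1,2).astype(float),c["K"],c["D"]).reshape(-1,2)
    return ((np.c_[p,np.ones(len(p))]*c["depth"].reshape(-1,1))@c["E"][:3,:3].T+c["E"][:3,3]).reshape(h,w,3)
E
python3 - <<'E'
from h import *
for n in("side","top"):
    c=cam(n); cv2.imwrite(f"pics/{n}0.png",c["img"]); print(n,c["E"].round(3).tolist(),c["fx"])
o=env.get_obs(); print(o["t"],o["tool_pos"],o["ee_rot"],o["width"],o["contact_force"])
E
```

```text
side [[0.858, -0.349, 0.378, 0.24], [-0.514, -0.609, 0.604, -0.632], [0.019, -0.712, -0.702, 0.838], [0.0, 0.0, 0.0, 1.0]] 432.89223332532794
top [[-0.019, -0.998, 0.055, 0.556], [-1.0, 0.02, 0.014, -0.009], [-0.016, -0.055, -0.998, 1.367], [0.0, 0.0, 0.0, 1.0]] 402.679252053412
0.1 [0.2250586  0.688728   0.21786148] [[-9.50578420e-01  3.10484462e-01 -2.58690290e-04]
 [ 3.10484523e-01  9.50577488e-01 -1.34149971e-03]
 [-1.70609650e-04 -1.35552001e-03 -9.99999067e-01]] 0.0930019205186055 [-1.23800249 -0.10042633 -0.42952814]
```

View pics/top0.png

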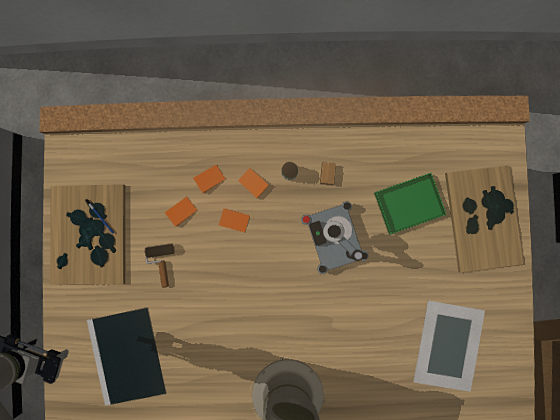

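View pics/side0.png

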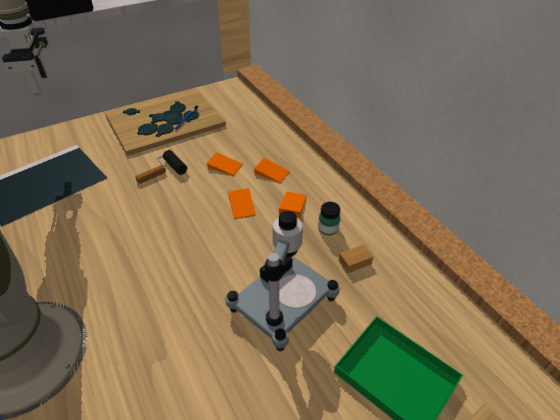

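The top view shows the red knob at (307,219), with black knobs at (347,206), (322,269) and about (358,256). The four orange wedges are at (209,179), (254,183), (181,211) and (234,220), and the last is nearest the base at about (285,390). The side view shows the same layout, with the jar and offcut beyond the stand.

```bash
cat > m.py <<'E'
from h import *
def wedges(n,c):
    hsv=cv2.cvtColor(c["img"],cv2.COLOR_BGR2HSV); m=cv2.inRange(hsv,(4,190,120),(14,255,255)); P=dep(c)
    cs,_=cv2.findContours(m,cv2.RETR_EXTERNAL,cv2.CHAIN_APPROX_NONE)
    for k in cs:
        if cv2.contourArea(k)<150: continue
        mm=np.zeros_like(m); cv2.drawContours(mm,[k],-1,1,-1); mm=cv2.erode(mm,np.ones((3,3)))
        X=P[mm>0]; X=X[(X[:,2]<.04)&(X[:,2]>-.02)]
        w=plane(c,k.reshape(-1,2),.012)[:,:2]; r=cv2.minAreaRect((w*1000).astype(np.float32))
        A=np.c_[X[:,:2]-X[:,:2].mean(0),np.ones(len(X))]; s=np.linalg.lstsq(A,X[:,2],rcond=None)[0]
        (u,v),_=cv2.minEnclosingCircle(k)
        print(n,"px",int(u),int(v),"rect",np.round(r[0],1),np.round(r[1],1),round(r[2],1),"grad",s[:2].round(3),"z",s[2].round(4),"downhill deg",np.degrees(np.arctan2(-s[1],-s[0])).round(1),"slopefit n",len(X), "corners",cv2.boxPoints(r).round(0).tolist())
if __name__=="__main__":
    for n in("top","side"):
        c=cam(n); wedges(n,c)
        hsv=cv2.cvtColor(c["img"],cv2.COLOR_BGR2HSV); m=cv2.inRange(hsv,(0,130,60),(3,255,255))|cv2.inRange(hsv,(172,130,60),(180,255,255))
        _,_,st,ce=cv2.connectedComponentsWithStats(m)
        P=dep(c)
        for s,q in zip(st[1:],ce[1:]):
            if s[4]>15: print(n,"red",s,q.round(1),plane(c,[q],.051).round(4),P[int(q[1]),int(q[0])].round(4))
        if n=="top":
            cv2.imwrite("pics/top1.png",cv2.resize(c["img"][150:300,180:400],None,fx=3.6,fy=3.6,interpolation=cv2.INTER_CUBIC))
            print("table z",np.median(P[280:320,180:260,2]))
E
python3 m.py
```

```text
top px 233 219 rect [590.8 168.8] [89.7 56.4] 73.8 grad [0.068 0.177] z 0.0104 downhill deg -111.0 slopefit n 270 corners [[551.0, 134.0], [605.0, 118.0], [630.0, 204.0], [576.0, 220.0]]
top px 180 210 rect [624.8 351.1] [59.1 91.3] 36.4 grad [-0.127  0.15 ] z 0.012 downhill deg -49.8 slopefit n 331 corners [[574.0, 370.0], [628.0, 297.0], [676.0, 332.0], [622.0, 405.0]]
top px 209 178 rect [734.6 252.4] [58.2 88. ] 30.5 grad [-0.125  0.118] z 0.0134 downhill deg -43.2 slopefit n 236 corners [[687.0, 276.0], [732.0, 200.0], [782.0, 229.0], [737.0, 305.0]]
top red [303 216   7   7  40] [305.8 218.9] [[ 0.5881 -0.0718  0.051 ]] [ 0.5911 -0.0691  0.0545]
table z -8.049046125713222e-05
side px 292 203 rect [711.4  96. ] [87.1 62.1] 44.7 grad [-0.142 -0.146] z 0.0124 downhill deg 45.6 slopefit n 303 corners [[659.0, 87.0], [702.0, 43.0], [764.0, 105.0], [721.0, 149.0]]
side px 241 203 rect [590.3 167.6] [110.7  59.6] 73.0 grad [0.048 0.185] z 0.0112 downhill deg -104.5 slopefit n 473 corners [[546.0, 123.0], [603.0, 106.0], [635.0, 212.0], [578.0, 229.0]]
side px 271 169 rect [733.7 251. ] [ 78.2 101.9] 30.9 grad [-0.075  0.164] z 0.0115 downhill deg -65.3 slopefit n 375 corners [[674.0, 275.0], [726.0, 187.0], [793.0, 227.0], [741.0, 315.0]]
side px 224 164 rect [623.6 348.7] [ 80.2 102.2] 37.6 grad [-0.088  0.153] z 0.0114 downhill deg -60.1 slopefit n 373 corners [[561.0, 365.0], [623.0, 284.0], [687.0, 333.0], [624.0, 414.0]]
```

View pics/top1.png

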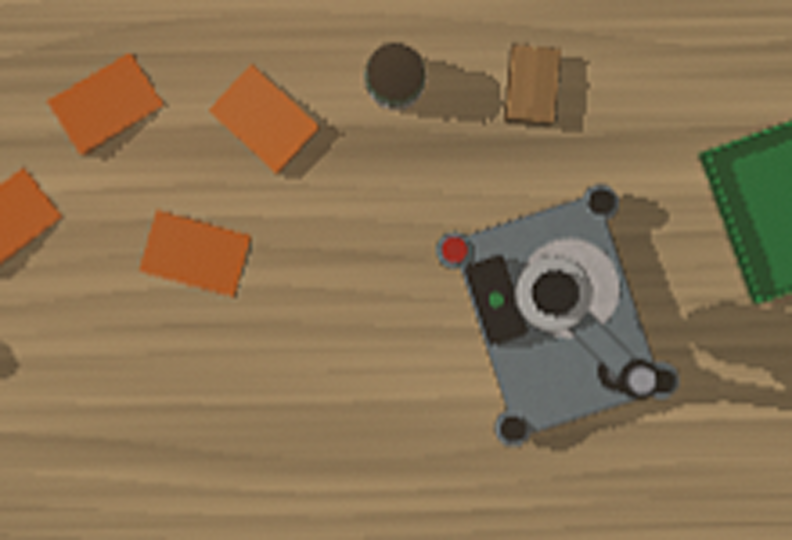

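The crop shows the red corner at crop (454,250) and the target wedge at crop (195,253). By the depth slope, its thin end points away from +y, roughly toward the stand. Next step: compute the stand yaw and the move to a spot behind the heel.

```bash
cat > mv.py <<'E'
from h import *
from scipy.spatial.transform import Rotation as R
def Rt(h): # heading deg of push; tool x = -heading, z down
    a=np.radians(h+180); x=np.array([np.cos(a),np.sin(a),0]); z=np.array([0,0,-1.]); return np.c_[x,np.cross(z,x),z]
def rows(targets):
    o=env.get_obs(); p=np.array(o["tool_pos"]); Q=np.array(o["ee_rot"])
    for h,q in targets: print(h,np.round(q,4),"->",R.from_matrix(Q.T@Rt(h)).as_rotvec(degrees=True).round(1).tolist(),(Q.T@(np.array(q)-p)).round(4).tolist())
E
python3 - <<'E'
from mv import *
c=cam("top")
f=plane(c,[[305.8,218.9]],.051)[0]; b=plane(c,[[346.7,206.1]],.056)[0]; e=plane(c,[[322.5,268.9]],.06)[0]
print("red",f,"y-axis len",np.linalg.norm((f-b)[:2]),np.degrees(np.arctan2(*(f-b)[1::-1]))-90,"x len",np.linalg.norm((f-e)[:2]),np.degrees(np.arctan2(*(f-e)[1::-1])))
rows([(-106.2,[.613,.243,.1]),(-106.2,[.613,.243,.006])])
E
```

```text
red [ 0.58820997 -0.07177493  0.051     ] y-axis len 0.13950777607638087 16.19257712599972 x len 0.17008299806246868 17.060460505042926
-106.2 [0.613 0.243 0.1  ] -> [-0.0, 0.0, 88.1] [-0.5072, -0.3033, 0.1185]
-106.2 [0.613 0.243 0.006] -> [-0.0, 0.0, 88.1] [-0.5072, -0.3033, 0.2125]
```

arm_command --pt "0 0 88 -0.507 -0.303 0.06 -0.65" --pt "0 0 88 -0.507 -0.303 0.06 -0.65" --pt "0 0 88 -0.507 -0.303 0.06 -0.65" --pt "0 0 88 -0.507 -0.303 0.06 -0.65" --pt "0 0 88 -0.507 -0.303 0.06 -0.65" --pt "0 0 88 -0.507 -0.303 0.06 -0.65" --pt "0 0 88 -0.507 -0.303 0.06 -0.65" --pt "0 0 88 -0.507 -0.303 0.06 -0.65" --pt "0 0 88 -0.507 -0.303 0.06 -0.65" --pt "0 0 88 -0.507 -0.303 0.06 -0.65" --pt "0 0 88 -0.507 -0.303 0.06 -0.65" --pt "0 0 88 -0.507 -0.303 0.06 -0.65" --pt "0 0 88 -0.507 -0.303 0.06 -0.65" --pt "0 0 88 -0.507 -0.303 0.06 -0.65" --pt "0 0 88 -0.507 -0.303 0.12 -0.65" --pt "0 0 88 -0.507 -0.303 0.12 -0.65" --pt "0 0 88 -0.507 -0.303 0.12 -0.65"

```text
t: 2.38
tool_pos: [0.6134, 0.2439, 0.0998]
ee_rot: [[0.277, 0.961, 0.001], [0.961, -0.277, -0.0], [0.0, 0.001, -1.0]]
contact_force: [-0.4, 0.4, -0.8]
width: 0.0162
```

```bash
python3 - <<'E'
from mv import *
o=env.get_obs(); print(o["t"],o["tool_pos"],o["width"],o["contact_force"],o["q"])
rows([(-106.2,[.613,.243,.006])])
E
```

```text
2.375 [0.61343181 0.24386627 0.0998175 ] 0.01624025636408308 [-0.42995808  0.3961221  -0.80200324] [-0.68019626  0.68386412  0.33962051  1.86469987 -0.35393617  0.65173597
 -0.4080127 ]
-106.2 [0.613 0.243 0.006] -> [0.0, -0.0, 0.1] [-0.001, -0.0002, 0.0938]
```

arm_command --pt "0 0 0 0 0 0.05 -0.65" --pt "0 0 0 0 0 0.085 -0.65" --pt "0 0 0 0 0 0.094 -0.65" --pt "0 0 0 0 0 0.094 -0.65" --pt "0 0 0 -0.01 0 0.094 -0.65" --pt "0 0 0 -0.02 0 0.094 -0.65"

```text
t: 3.12
tool_pos: [0.6079, 0.2238, 0.0061]
ee_rot: [[0.277, 0.961, 0.002], [0.961, -0.277, 0.0], [0.001, 0.002, -1.0]]
contact_force: [0.4, 1.1, 0.2]
width: 0.0164
```

```bash
python3 - <<'E'
from mv import *
c=cam("side"); cv2.imwrite("pics/side1.png",cv2.resize(c["img"][120:330,150:400],None,fx=3,fy=2.8)); 
d=np.radians
H0=np.array([.6036,.2117]); h0,h1=-106.2,-88; Rr=.51
foot=np.array([.587,-.075]); u=lambda h:np.array([np.cos(d(h)),np.sin(d(h))])
# turn centre to the left of heading
C=H0+Rr*u(h0+90); A=C-Rr*u(h1+90); H1=foot-.040*u(h1)
print("arc end",A,"final heel",H1,"bearing arc end->final",np.degrees(np.arctan2(*(H1-A)[::-1])),"len",np.linalg.norm(H1-A))
T=[]
for h in np.linspace(h0,h1,9): p=C-Rr*u(h+90)-.008*u(h); T.append((round(h,1),[*p,.006]))
rows(T)
E
```

```text
arc end [0.58366046 0.05161579] final heel [ 0.58560402 -0.03502437] bearing arc end->final -88.71492343416999 len 0.0866619563355531
-106.2 [0.6058 0.2194 0.006 ] -> [0.1, 0.0, 0.0] [-0.0028, -0.0009, -0.0001]
-103.9 [0.6003 0.1999 0.006 ] -> [0.1, 0.0, -2.3] [-0.023, -0.0008, -0.0001]
-101.6 [0.5955 0.1802 0.006 ] -> [0.1, 0.0, -4.6] [-0.0432, 0.0, -0.0001]
-99.4 [0.5915 0.1604 0.006 ] -> [0.1, 0.0, -6.8] [-0.0634, 0.0017, -0.0001]
-97.1 [0.5882 0.1404 0.006 ] -> [0.1, 0.0, -9.1] [-0.0835, 0.0042, -0.0001]
-94.8 [0.5858 0.1203 0.006 ] -> [0.1, 0.0, -11.4] [-0.1035, 0.0075, -0.0001]
-92.6 [0.5842 0.1001 0.006 ] -> [0.1, 0.0, -13.6] [-0.1233, 0.0116, -0.0001]
-90.3 [0.5834 0.0799 0.006 ] -> [0.1, 0.0, -15.9] [-0.143, 0.0165, -0.0]
-88.0 [0.5834 0.0596 0.006 ] -> [0.1, 0.0, -18.2] [-0.1625, 0.0221, -0.0]
```

View pics/side1.png

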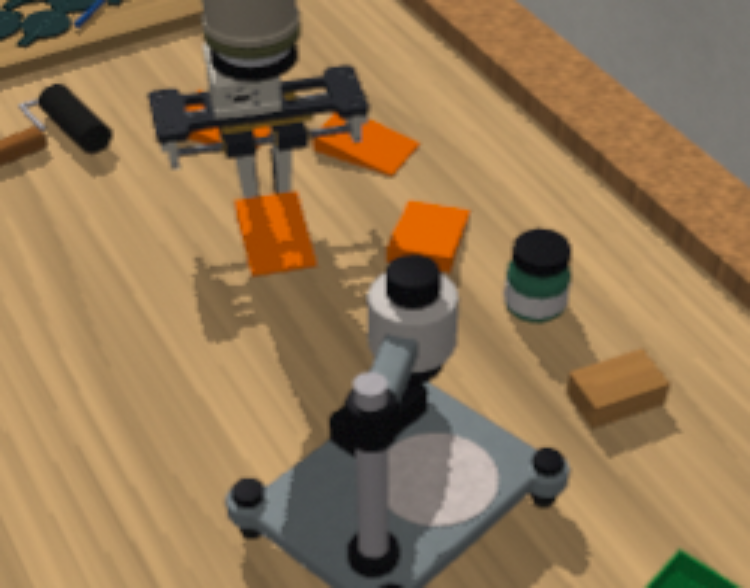

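The picture shows the fingers centred just behind the wedge's heel at crop (265,195), with the neighbouring wedges clear. I'll push along a gentle arc that turns the wedge toward the foot.

arm_command --pt "0 0 0 -0.003 -0.001 0 -0.65" --pt "0 0 -1.1 -0.013 -0.001 0 -0.65" --pt "0 0 -2.3 -0.023 -0.001 0 -0.65" --pt "0 0 -3.4 -0.033 -0.0004 0 -0.65" --pt "0 0 -4.6 -0.043 0 0 -0.65" --pt "0 0 -5.7 -0.053 0.001 0 -0.65" --pt "0 0 -6.8 -0.063 0.0017 0 -0.65" --pt "0 0 -8 -0.073 0.003 0 -0.65" --pt "0 0 -9.1 -0.0835 0.0042 0 -0.65" --pt "0 0 -10.2 -0.0935 0.0058 0 -0.65" --pt "0 0 -11.4 -0.1035 0.0075 0 -0.65" --pt "0 0 -12.5 -0.113 0.0095 0 -0.65" --pt "0 0 -13.6 -0.123 0.0116 0 -0.65" --pt "0 0 -14.8 -0.133 0.014 0 -0.65" --pt "0 0 -15.9 -0.143 0.0165 0 -0.65" --pt "0 0 -15.9 -0.143 0.0165 0 -0.65"

```text
t: 5.18
tool_pos: [0.5836, 0.0809, 0.0046]
ee_rot: [[0.005, 1.0, -0.0], [1.0, -0.005, -0.001], [-0.001, -0.0, -1.0]]
contact_force: [0.4, 0.6, 0.9]
width: 0.0157
```

```bash
python3 - <<'E'
from mv import *
from m import wedges
c=cam("side"); wedges("side",c); a=c["img"][120:330,150:400]
c=cam("top"); wedges("top",c); b=c["img"][150:300,180:400]
cv2.imwrite("pics/both2.png",np.hstack([cv2.resize(a,(400,340)),cv2.resize(b,(400,340*1))]))
o=env.get_obs(); print(o["t"],o["contact_force"])
E
```

```text
side px 260 238 rect [582.1  23.7] [106.5  64.8] 89.4 grad [-0.004  0.198] z 0.0122 downhill deg -89.0 slopefit n 490 corners [[549.0, -29.0], [614.0, -30.0], [615.0, 77.0], [550.0, 77.0]]
side px 292 203 rect [710.8  95.4] [88.9 62.1] 44.7 grad [-0.136 -0.132] z 0.0131 downhill deg 44.2 slopefit n 275 corners [[657.0, 86.0], [701.0, 42.0], [764.0, 105.0], [721.0, 149.0]]
side px 220 164 rect [620.2 353.1] [79.3 91.4] 37.0 grad [-0.082  0.162] z 0.0127 downhill deg -63.3 slopefit n 299 corners [[561.0, 366.0], [616.0, 293.0], [679.0, 340.0], [624.0, 413.0]]
top px 281 221 rect [583.8   9.9] [60.5 53.8] 88.9 grad [-0.006  0.175] z 0.0083 downhill deg -88.0 slopefit n 199 corners [[556.0, -20.0], [610.0, -21.0], [611.0, 40.0], [557.0, 41.0]]
top px 180 211 rect [624.4 351.5] [58.1 89.7] 37.0 grad [-0.129  0.165] z 0.0118 downhill deg -52.0 slopefit n 323 corners [[574.0, 370.0], [628.0, 298.0], [675.0, 333.0], [621.0, 405.0]]
top px 209 178 rect [735.1 253. ] [58.2 87.4] 31.7 grad [-0.099  0.164] z 0.0141 downhill deg -58.9 slopefit n 167 corners [[687.0, 275.0], [733.0, 201.0], [783.0, 231.0], [737.0, 306.0]]
5.275 [-0.34233276  1.06326915  1.21817222]
```

View pics/both2.png

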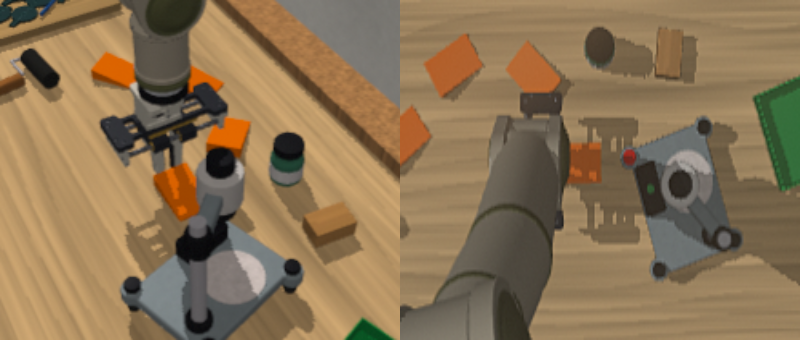

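The wedge follows cleanly. It's now centred at about x=0.583, heading about -89.5°, with its thin edge near crop (600,165) on the line to the red knob at (629,157).

arm_command --pt "0 0 -1 -0.008 0 -0.001 -0.65" --pt "0 0 -2 -0.018 0 -0.001 -0.65" --pt "0 0 -2.3 -0.028 0.0004 -0.001 -0.65" --pt "0 0 -2.3 -0.038 0.0008 -0.001 -0.65" --pt "0 0 -2.3 -0.048 0.0012 -0.001 -0.65" --pt "0 0 -2.3 -0.056 0.0015 -0.001 -0.65" --pt "0 0 -2.3 -0.062 0.0018 -0.001 -0.65" --pt "0 0 -2.3 -0.066 0.002 -0.001 -0.65" --pt "0 0 -2.3 -0.066 0.002 -0.001 -0.65"

```text
t: 6.4
tool_pos: [0.5855, 0.0162, 0.0057]
ee_rot: [[-0.036, 0.999, 0.0], [0.999, 0.036, -0.0], [-0.0, 0.0, -1.0]]
contact_force: [-0.4, -0.0, -1.0]
width: 0.0162
```

```bash
cat > st.py <<'E'
from mv import *
from m import wedges
def stand():
    for n in("top","side"):
        c=cam(n); P=dep(c); hsv=cv2.cvtColor(c["img"],cv2.COLOR_BGR2HSV)
        # grey-blue plate pixels: within stand footprint and height 35..60 mm
        a=np.radians(16.6); Rs=np.array([[np.cos(a),-np.sin(a)],[np.sin(a),np.cos(a)]])
        o=np.array([.587,-.075])-Rs@np.array([.085,.07]); q=(P[...,:2]-o)@Rs
        m=(abs(q[...,0])<.088)&(abs(q[...,1])<.062)&(P[...,2]>.036)&(P[...,2]<.060)&(hsv[...,1]<90)&(c["depth"]>0)
        X=np.c_[q[m],P[m][:,2]]; k=np.ones(len(X),bool)
        for _ in range(6):
            s=np.linalg.lstsq(np.c_[X[k,:2],np.ones(k.sum())],X[k,2],rcond=None)[0]; r=X[:,2]-np.c_[X[:,:2],np.ones(len(X))]@s; k=abs(r)<.004
        print(n,"plate slope x,y (stand)",s[:2].round(4),"z",s[2].round(4),"n",k.sum())
    hs=cv2.cvtColor(c["img"],cv2.COLOR_BGR2HSV)
def red():
    c=cam("top"); hsv=cv2.cvtColor(c["img"],cv2.COLOR_BGR2HSV); m=cv2.inRange(hsv,(0,130,60),(3,255,255))|cv2.inRange(hsv,(172,130,60),(180,255,255))
    _,_,st,ce=cv2.connectedComponentsWithStats(m); P=dep(c)
    for i,s in enumerate(st[1:],1):
        if s[4]>15:
            L=_ [1] if 0 else None; print("red",s,ce[i].round(1))
    return c
E
python3 - <<'E'
from st import *
stand(); c=red(); wedges("top",c); s=cam("side"); wedges("side",s)
E
```

```text
top plate slope x,y (stand) [-0.0343 -0.0468] z 0.0479 n 1063
side plate slope x,y (stand) [-0.0299 -0.0506] z 0.0479 n 2752
red [303 216   7   7  32] [305.8 218.9]
top px 180 210 rect [624.8 351.5] [59.1 90.4] 36.7 grad [-0.137  0.159] z 0.0117 downhill deg -49.2 slopefit n 325 corners [[574.0, 370.0], [628.0, 298.0], [676.0, 333.0], [621.0, 405.0]]
top px 209 178 rect [735.1 253. ] [58.2 87.4] 31.7 grad [-0.132  0.143] z 0.0129 downhill deg -47.2 slopefit n 187 corners [[687.0, 275.0], [733.0, 201.0], [783.0, 231.0], [737.0, 306.0]]
side px 267 248 rect [574.3 -13.8] [44.2 48.1] 1.5 grad [0.042 0.176] z 0.0169 downhill deg -103.3 slopefit n 120 corners [[552.0, 10.0], [553.0, -38.0], [597.0, -37.0], [596.0, 11.0]]
side px 224 164 rect [623.3 348.3] [ 79.2 101.7] 37.6 grad [-0.085  0.16 ] z 0.0115 downhill deg -61.9 slopefit n 369 corners [[561.0, 364.0], [623.0, 284.0], [686.0, 332.0], [624.0, 413.0]]
```

The plate slope reads a 0.058 rad lean in both views, so it's a usable levelness gauge. I'll drive in slowly.

arm_command --pt "0 0 0 -0.004 0 0 -0.65" --pt "0 0 0 -0.008 0 0 -0.65" --pt "0 0 0 -0.011 0 0 -0.65" --pt "0 0 0 -0.014 0 0 -0.65" --pt "0 0 0 -0.017 0 0 -0.65" --pt "0 0 0 -0.019 0 0 -0.65" --pt "0 0 0 -0.021 0 0 -0.65" --pt "0 0 0 -0.023 0 0 -0.65" --pt "0 0 0 -0.025 0 0 -0.65" --pt "0 0 0 -0.027 0 0 -0.65" --pt "0 0 0 -0.027 0 0 -0.65"

```text
t: 7.98
tool_pos: [0.5864, -0.009, 0.0056]
ee_rot: [[-0.038, 0.999, -0.0], [0.999, 0.038, 0.002], [0.002, -0.0, -1.0]]
contact_force: [-0.4, 5.8, -0.2]
width: 0.016
```

```bash
python3 - <<'E'
from st import *
stand(); red(); s=cam("side"); cv2.imwrite("pics/side3.png",cv2.resize(s["img"][150:360,180:400],None,fx=3,fy=2.8))
E
```

```text
top plate slope x,y (stand) [-0.0178 -0.0325] z 0.0478 n 1034
side plate slope x,y (stand) [-0.0087 -0.0264] z 0.0477 n 2771
```

View pics/side3.png

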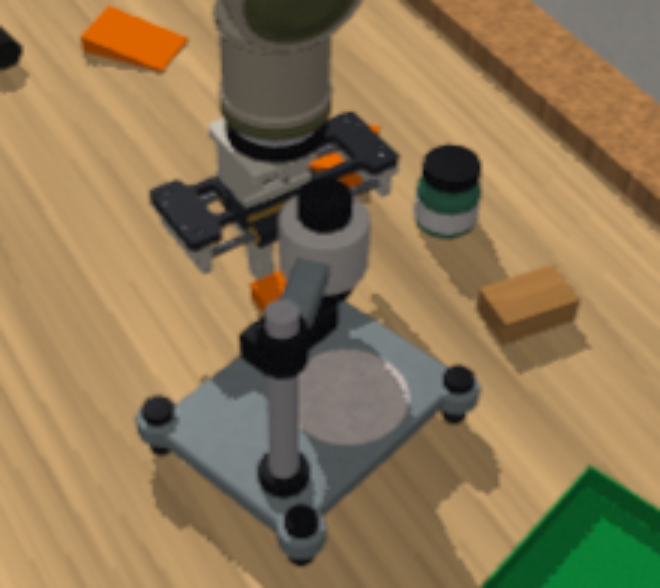

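The wedge is under the foot, hidden behind the head at crop (270,290). The lean has halved at 5.8 N, so there's about 17 mm left to push.

arm_command --pt "0 0 0 -0.002 0 0 -0.65" --pt "0 0 0 -0.004 0 0 -0.65" --pt "0 0 0 -0.006 0 0 -0.65" --pt "0 0 0 -0.008 0 0 -0.65" --pt "0 0 0 -0.01 0 0 -0.65" --pt "0 0 0 -0.012 0 0 -0.65" --pt "0 0 0 -0.0135 0 0 -0.65" --pt "0 0 0 -0.0135 0 0 -0.65"

```text
t: 9.18
tool_pos: [0.5869, -0.0223, 0.0056]
ee_rot: [[-0.038, 0.999, -0.0], [0.999, 0.038, 0.002], [0.002, -0.0, -1.0]]
contact_force: [0.2, 7.8, 0.2]
width: 0.0165
```

```bash
python3 - <<'E'
from st import *
for _ in range(2): stand()
red()
E
```

```text
top plate slope x,y (stand) [0.0013 0.0006] z 0.0478 n 996
side plate slope x,y (stand) [ 0.005  -0.0094] z 0.0477 n 2781
top plate slope x,y (stand) [ 0.0013 -0.0057] z 0.0479 n 984
side plate slope x,y (stand) [ 0.0066 -0.0094] z 0.0478 n 2786
```

arm_command --pt "0 0 0 -0.001 0 0 -0.65" --pt "0 0 0 -0.002 0 0 -0.65" --pt "0 0 0 -0.003 0 0 -0.65" --pt "0 0 0 -0.003 0 0 -0.65"

```text
t: 9.93
tool_pos: [0.587, -0.024, 0.0056]
ee_rot: [[-0.039, 0.999, -0.0], [0.999, 0.039, 0.003], [0.003, -0.0, -1.0]]
contact_force: [-0.6, 10.8, 0.8]
width: 0.0164
```

```bash
python3 - <<'E'
from st import *
for _ in range(5): stand()
E
```

```text
top plate slope x,y (stand) [ 0.0002 -0.0092] z 0.0481 n 1008
side plate slope x,y (stand) [ 0.0067 -0.0083] z 0.0478 n 2808
top plate slope x,y (stand) [ 0.0039 -0.0076] z 0.0478 n 1014
side plate slope x,y (stand) [ 0.0071 -0.0084] z 0.0478 n 2800
top plate slope x,y (stand) [ 0.004  -0.0062] z 0.0481 n 979
side plate slope x,y (stand) [ 0.0063 -0.0091] z 0.0478 n 2799
top plate slope x,y (stand) [ 0.0012 -0.0055] z 0.048 n 978
side plate slope x,y (stand) [ 0.0065 -0.0078] z 0.0478 n 2800
top plate slope x,y (stand) [ 0.0063 -0.0023] z 0.0479 n 992
side plate slope x,y (stand) [ 0.0067 -0.0068] z 0.0478 n 2793
```

```bash
python3 - <<'E'
from mv import *
for n in("top","side"):
    c=cam(n); P=dep(c); a=np.radians(16.6); Rs=np.array([[np.cos(a),-np.sin(a)],[np.sin(a),np.cos(a)]])
    o=np.array([.587,-.075])-Rs@np.array([.085,.07]); q=(P[...,:2]-o)@Rs
    m=(abs(q[...,0])<.22)&(abs(q[...,1])<.20)&(abs(P[...,2])<.006)&(c["depth"]>0); m=cv2.erode(m.astype(np.uint8),np.ones((5,5)))>0
    s=np.linalg.lstsq(np.c_[q[m],np.ones(m.sum())],P[m][:,2],rcond=None)[0]; print(n,"table",s.round(4),m.sum())
    # mean knob-top heights in top view: black/red knobs at four feet
    for x in(-.085,.085):
        for y in(-.07,.07):
            k=(np.hypot(q[...,0]-x,q[...,1]-y)<.010)&(P[...,2]>.045)&(P[...,2]<.07); print("  knob",x,y,np.median(P[k][:,2]).round(4) if k.any() else None,k.sum())
if 1: cv2.imwrite("pics/side4.png",cv2.resize(c["img"][200:370,200:370],(700,590),interpolation=cv2.INTER_CUBIC))
E
```

```text
top table [-0.0001  0.0002 -0.0001] 2508
  knob -0.085 -0.07 0.0589 2
  knob -0.085 0.07 0.058 31
  knob 0.085 -0.07 0.057 30
  knob 0.085 0.07 None 0
side table [-0.0017 -0.0019 -0.0004] 17200
  knob -0.085 -0.07 0.0569 75
  knob -0.085 0.07 0.0568 56
  knob 0.085 -0.07 0.0569 60
  knob 0.085 0.07 None 0
```

View pics/side4.png

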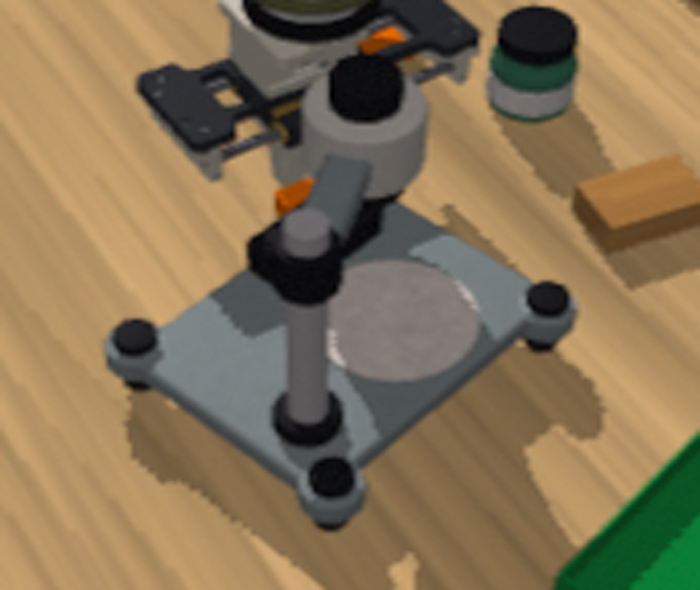

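The three black knob tops read equal within noise (56.8 to 56.9 mm), and the plate is within about 0.003 rad of level, slightly short if anything. I'll nudge 1 mm more, then draw back.

arm_command --pt "0 0 0 -0.001 0 0 -0.65" --pt "0 0 0 -0.0015 0 0 -0.65" --pt "0 0 0 -0.0015 0 0 -0.65"

```text
t: 10.9
tool_pos: [0.5871, -0.025, 0.0056]
ee_rot: [[-0.04, 0.999, -0.0], [0.999, 0.04, 0.003], [0.003, -0.0, -1.0]]
contact_force: [-1.0, 12.4, 0.4]
width: 0.0162
```

arm_command --pt "0 0 0 0.003 0 0 -0.65" --pt "0 0 0 0.01 0 0 -0.65" --pt "0 0 0 0.03 0 0 -0.65" --pt "0 0 0 0.06 0 0 -0.65" --pt "0 0 0 0.08 0 0 -0.65" --pt "0 0 0 0.1 0 0 -0.65" --pt "0 0 0 0.1 0 -0.05 -0.65" --pt "0 0 0 0.1 0 -0.1 -0.65" --pt "0 0 0 0.13 0 -0.15 -0.65" --pt "0 0 0 0.17 0 -0.15 -0.65" --pt "0 0 0 0.21 0 -0.15 -0.65" --pt "0 0 0 0.24 0 -0.15 -0.65" --pt "0 0 0 0.24 0 -0.15 -0.65"

```text
t: 12.52
tool_pos: [0.5775, 0.2148, 0.1554]
ee_rot: [[-0.041, 0.999, -0.0], [0.999, 0.041, 0.001], [0.001, -0.0, -1.0]]
contact_force: [0.0, -0.4, 0.3]
width: 0.0161
```

```bash
python3 - <<'E'
from st import *
for _ in range(4): stand()
c=red(); wedges("top",c); P=dep(c)
for u,v,h in((305.8,218.9,.058),): print(plane(c,[[u,v]],h))
a=np.radians(16.6); Rs=np.array([[np.cos(a),-np.sin(a)],[np.sin(a),np.cos(a)]]); o=np.array([.587,-.075])-Rs@np.array([.085,.07])
for n in("top","side"):
  Z=[]
  for _ in range(4):
    d=cam(n);P=dep(d); q=(P[...,:2]-o)@Rs; r=[]
    for x in(-.085,.085):
        for y in(-.07,.07):
            k=(np.hypot(q[...,0]-x,q[...,1]-y)<.010)&(P[...,2]>.045)&(P[...,2]<.07); r.append(np.median(P[k][:,2]) if k.any() else np.nan)
    Z.append(r)
  print(n,"knobs --,-+,+-,++",np.nanmean(Z,0).round(4))
cv2.imwrite("pics/top5.png",cv2.resize(c["img"][150:300,200:420],None,fx=3.6,fy=3.6,interpolation=cv2.INTER_CUBIC))
E
```

```text
top plate slope x,y (stand) [ 0.0033 -0.0075] z 0.0481 n 1026
side plate slope x,y (stand) [ 0.0064 -0.0077] z 0.0478 n 2796
top plate slope x,y (stand) [ 0.0038 -0.004 ] z 0.0479 n 1018
side plate slope x,y (stand) [ 0.0071 -0.007 ] z 0.0478 n 2782
top plate slope x,y (stand) [ 0.0033 -0.0039] z 0.0479 n 1012
side plate slope x,y (stand) [ 0.0069 -0.0085] z 0.0478 n 2792
top plate slope x,y (stand) [ 0.0007 -0.0107] z 0.0479 n 1025
side plate slope x,y (stand) [ 0.0079 -0.0067] z 0.0478 n 2779
red [304 216   7   7  36] [306.9 219. ]
top px 209 178 rect [734.6 252.4] [58.2 88. ] 30.5 grad [-0.097  0.153] z 0.0125 downhill deg -57.7 slopefit n 223 corners [[687.0, 276.0], [732.0, 200.0], [782.0, 229.0], [737.0, 305.0]]
[[ 0.58803846 -0.07144079  0.058     ]]
top knobs --,-+,+-,++ [   nan 0.0572 0.0573 0.0574]
side knobs --,-+,+-,++ [0.057 0.057 0.057   nan]<stdin>:14: RuntimeWarning: Mean of empty slice
```

View pics/top5.png

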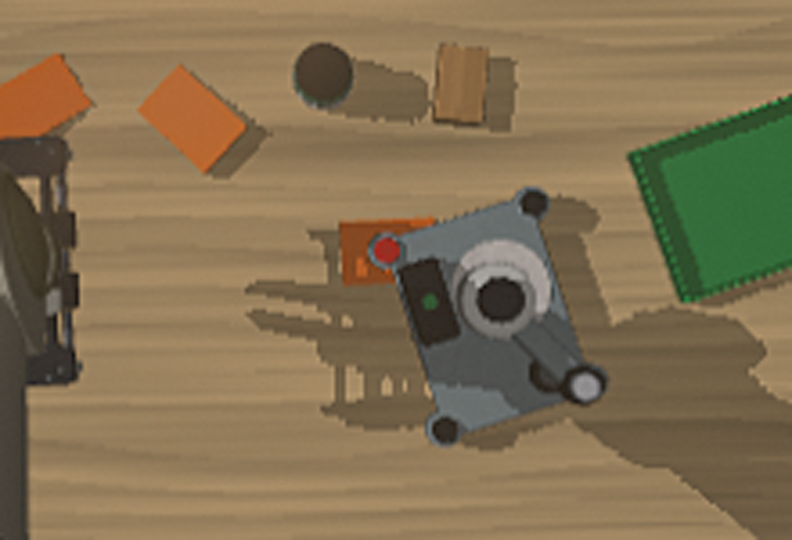

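The final top view shows the wedge under the red-knob corner at crop (387,250), its heel out on the +y side, and the hand well clear at the left. All four knob tops read equal: 57.2 to 57.4 mm from the top camera, 57.0 mm from the side. I'm handing in.

```bash
python3 -c "
from bench import env
print(env.hand_in())"
```

```text
the job is handed in; nothing more can be done
None
```

The orange wedge nearest the base is now under the short foot, thin end first, and the stand is level by my checks. I pushed its heel with two fingertips along a gentle arc on the table, drove it in at up to about 12 N, then drew the hand about 0.24 m back and handed in at about 13 s.

**Level:** After the hand was clear, the red knob and two black knobs read 57.2–57.4 mm from the top camera. The three black knobs read 57.0 mm from the side camera. The red knob's position puts the foot at about x = −6 mm on the wedge, where the top is about 13 mm high.

**Checks that disagreed:**
- The plate-slope fits still showed up to about 0.01 rad, nearly all of it across the lean direction. Much the same offset was there before I pushed, so I took it as depth-camera bias. Along the lean direction they left 0.001–0.003 rad.
- An earlier estimate, from the foot position I measured while the stand leaned, suggested the wedge was a few mm short. I pushed about 1 mm further, and the final knob position agreed with level.

**Not checked:** I didn't measure the jar, offcut, tray or ink roller again. The jar, offcut and tray look unmoved in the last picture, and the ink roller is outside that crop. I didn't test the stand for rocking by touch.

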